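Clamp a plane body with the eccentric clamp

ROBOT

A 6-joint arm with a two-finger parallel gripper is mounted at the origin on the work surface. World frame = base frame: x ahead of the robot, y to its left, z up, the work surface at z = 0. Lengths are in mm, angles in rad, forces in N, time in s.
With the tool pointing down it reaches from about 275 to 825 mm from the base axis. Payload 4.9 kg.
Tool frame: the origin (TCP) lies at the very end of the fingers, on their centre line; the grasp point (between the pads) lies 19 mm behind it; z points along the fingers, y is the direction in which the jaws open and shut (so a half turn about z gives the same grasp; the last joint's range is limited). The gripper opens to 85 mm and grips with 20 to 120 N. Pads are 22 mm wide; open, the fingers measure 114 mm over their backs; the gripper's body (76 mm by 85 mm) begins 54 mm behind the grasp point. The pads swing forward as they close: fully open they stand 13 mm farther back than shut.
Start: joints at [1.19, 0.326, -0.193, 1.052, 0, 1.437], TCP at [134.359, 533.354, 208.081] pointing down, gripper open.
Joint ranges: [-2.65, 2.65], [-0.97, 1.79], [-1.3, 1.35], [-1.93, 2.1], [-1.47, 1.37], [-3.14, 3.14]. Speed limits (rad/s): [2.57, 2.57, 3.14, 3.14, 3.14, 3.14].

INTERFACE

Orientations are given as [roll, pitch, yaw] about the fixed x, y, z axes, in that order (R = Rz(yaw) Ry(pitch) Rx(roll)).
In Python, from bench import bot, solve_ik, imaging gives the robot as it stands. Calls block until the motion is done:
- bot.move_ptp(position, orientation): joint-space move of the TCP to a pose.
- bot.movel(position, rot=None, max_speed=150, threshold=None): straight line of the TCP; rot=None keeps the orientation; max_speed is the mean speed in mm/s. With threshold (N) it stops when the force on the tool has changed by that much, and returns True; else False.
- bot.move_j(angles): joint-space move.
- bot.grip(opening, effort=None): opening from 0.0 (shut) to 1.0 (fully open); effort is the grip in N (None keeps the last); returns when the fingers have stopped.
- bot.dwell(seconds).
- solve_ik(position, orientation): joint angles nearest the present ones, or None.
- bot.get_state(): the state.
- imaging.capture(name): name is "scene" or "top"; returns the picture (420x560x3 uint8, blue, green, red); there is no depth.
- imaging.camera_model(name): a dict with "K" (3x3 intrinsics, pixels), "k1" (the pictures are not rectified: a ray, as slopes to the right and down, at radius r is drawn at 1 + k1 r^2 times it, then the intrinsics apply), "position" and "rotation" of the camera in the world. Camera axes: x right, y up, looking along -z (the intrinsics and any distortion apply to the point x, -y, -z); pixel columns grow to the right and rows downward; lengths in mm; the calibration is good to about 2 mm. A picture is of the moment at which its call begins. camera_model takes no time and is no camera call.
A pose or a line that the arm cannot do raises bot.IKError and nothing moves.
- bot.sign_off(): hands the job in, once; it reports no verdict.
The state is a dict: "t": time; "qpos": joint angles; "joint_velocities": joint speeds; "effort": joint torques, N m; "tcp_pos": TCP position; "orientation": TCP orientation; "contact_force": force on the tool from outside, world axes, zero at the start; "wrist_torque": the same for the moment, N m; "opening": opening from 0.0 (shut) to 1.0 (fully open).
Only numpy, scipy, OpenCV 4.12 (cv2) and the standard library are available. Lean on these libraries where they do the work, as an engineer would, in place of code of your own. Each camera call takes 0.05 s, during which the arm holds its last target. There are 200 camera calls.

TASK

Put the wooden plane body into the holding board on the bench, lying flat on the board and pushed fully home into the corner of its fence and end stop. Then swing the lever of the eccentric clamp clockwise until its disc bears snugly on the side of the plane body, tight enough to hold it (about 20 N) but gently, so that the wood is not dented, and let go of everything. Leave the hammer, chisel and offcut where they lie.

Things in the scene. Friction and masses are not known exactly. Their poses are not given: they have to be found in the camera images.
- board: Plywood holding board fixed to the bench, 260 (x) x 270 (y) x 18 mm thick, origin at the centre of its underside, z up. Low dark wood fence along its +y side with a 5 mm black rubber facing that gives about 1 mm per 30 N; its face looks to -y at y = +40 mm, x = -125 to +75 mm. Dark wood end stop: face to -x at x = +75 mm, y = -22 to +40 mm. Tops of both 38 mm above the bench. A flush track runs along y at x = 0.
- seat (a point): Point on the board's top surface where the origin of the plane body lies when it is fully home in the corner of fence and end stop, long side on the fence: board x = +15, y = +17.5, z = +18 mm. Axes as the board's.
- plane_body: Wooden body of a small hand plane: light-wood block 120 (x) x 45 (y) x 55 mm high with a sloping throat cut into its top, 140 to 240 g, sides and ends square. Origin at the centre of its underside, z up. It lies on its sole on the bench left of the board, long axis within 20 degrees of straight ahead. Either end may go against the end stop.
- cam_base: Dark steel foot of the clamp, 5 mm thick, locked in the track on the -y side of the plane body's place, the pivot 27 to 32 mm from the seated plane body. Origin on the pivot axis at the board's top surface, axes as the board's. The disc sits on a serrated hub, up to 15 degrees off its nominal angle to the lever, so where it bears must be felt: after 40 to 130 degrees of clockwise swing.
- cam: Lever and disc of the eccentric clamp. Origin on the pivot axis at the board's top surface, z up, x along the lever. Lever: steel bar 14 mm wide, 20 to 27 mm above the board, bolt head also to 27 mm; it starts 30 to 48 degrees clockwise of the board's +x. Under it, 6 to 20 mm above the board, a wooden disc of 50 mm diameter, about 9 mm off centre to the lever's right (-y).
- cam_grip (a point): Upright round black grip at the lever's end, 18 mm diameter, 20 to 56 mm above the board's top; this point is on its axis, 85 mm from the pivot, 40 mm above the board. The lever stays where it is left; swinging it freely takes 2 to 4 N here. The clamp is snug when this push has risen by 4 to 7 N. Below 10 N at the disc the work is loose; above 40 N the disc dents it.
- offcut: Bystander: short plain offcut of light wood, 75 x 45 x 40 mm, no throat. Origin at the centre of its underside. Lies near the plane body; which of the two is nearer the board changes.
- hammer: Bystander: hammer 270 mm long lying beyond the work. Origin under its middle.
- chisel: Bystander: chisel 230 mm long lying to the right of the board. Origin under its middle.
Things that resemble listed ones, but are neither listed nor needed, are in the scene too. What is shaped like the plane_body but green or yellow is not meant.

How it is judged (in metres and radians):
On the way:
1. the plane body lies in the corner of fence and end stop, released, before the clamp bears on it (x of plane_body in the frame of board between 0.0125 and 0.0175 m and y of plane_body in the frame of board between 0.015 and 0.02 m and z of plane_body in the frame of board below 0.02 m and angle between the x axis of plane_body and the x axis of board, either way round below 0.05 rad and contact force between plane_body and the fingers below 0.3 N and contact force between cam and plane_body below 0.3 N), for 0.2 s.
At the end, for the whole second after the job is handed in: The plane body lies flat on the board, its side along the fence and its end at the end stop (each within about 2 mm, square within 2 degrees), and the eccentric disc bears on it with 10 to 32 N, everything at rest and let go (contact force between cam and plane_body between 10 and 32 N and x of plane_body in the frame of board between 0.013 and 0.0175 m and y of plane_body in the frame of board between 0.0155 and 0.021 m and z of plane_body in the frame of board between 0.016 and 0.02 m and angle between the x axis of plane_body and the x axis of board, either way round below 0.035 rad and angle between plane_body's own z axis and vertical below 0.05 rad and linear speed of plane_body below 0.01 m/s and angular speed of cam below 0.05 rad/s); the robot touches nothing.
It fails at once if the clamp presses on the plane body with more than 40 N and dents it (contact force between cam and plane_body above 40 N).
It fails at once if a bystander is moved by more than 20 mm (distance of any of offcut, hammer, chisel from where it was at the start of the episode above 0.02 m).
It also fails if it takes over 72 s, if anything falls off the work surface, if the arm or the gripper's body presses on something with over 40 N, if the wrist force passes 120 N, or if a joint passes its speed limit or range.

## Working session

There is one attempt and no reset: what is moved stays moved. The work goes in short steps, each a Python script; the robot and the scene stay as the last script left them, time stands still between calls to the robot, and variables do not carry over. Pictures are saved under pics/ and viewed, about 8 in all and at most 12, crops included, and the job is handed in when it is done.

```bash
ls; mkdir -p pics
python3 - <<'E'
from bench import bot, imaging
import cv2
for n in("scene","top"):
    im=imaging.capture(n); cv2.imwrite(f"pics/{n}0.png",im)
    m=imaging.camera_model(n); print(n,m)
print(bot.get_state())
E
```

```text
pics
scene {'K': array([[510.85206442,   0.        , 273.94558502],
       [  0.        , 510.85206442, 209.02671308],
       [  0.        ,   0.        ,   1.        ]]), 'k1': 0.02883799423302743, 'position': array([1407.16617902,  314.34737742, 1249.04174006]), 'rotation': array([ 0.67931512, -0.00770032,  1.95948138])}
top {'K': array([[422.08016979,   0.        , 273.8352187 ],
       [  0.        , 422.08016979, 215.36923176],
       [  0.        ,   0.        ,   1.        ]]), 'k1': -0.12126485014896375, 'position': array([ 341.15229083,  -49.44630459, 1239.79501579]), 'rotation': array([ 0.14437525,  0.00328186, -1.58931818])}
{'t': 0.1, 'qpos': array([ 1.18976876e+00,  3.26840617e-01, -1.93503603e-01,  1.05201877e+00,
       -4.14221509e-05,  1.43660988e+00]), 'joint_velocities': array([ 0.00065358, -0.00092732,  0.00494377,  0.00115552, -0.00112675,
       -0.0003811 ]), 'effort': array([ 1.41262910e-03, -4.44238794e+01,  2.63038588e+01,  7.89459853e-03,
       -5.56974260e-05, -4.82512760e-06]), 'tcp_pos': array([134.16714219, 532.79135592, 207.38856624]), 'orientation': array([-3.14003453e+00, -1.68544639e-04,  2.89475144e+00]), 'contact_force': array([ 0.632399  ,  0.6908995 , -0.07774045]), 'wrist_torque': array([0.01706807, 0.05364465, 0.01673727]), 'opening': 1.001091596266665}
```

View pics/top0.png

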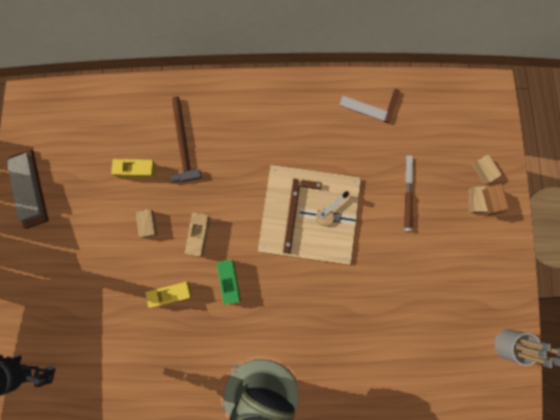

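View pics/scene0.png

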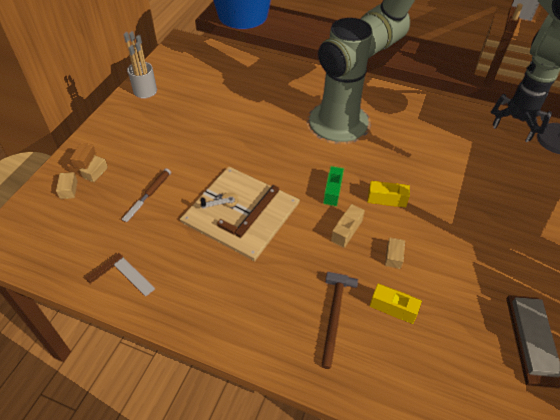

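The top view shows the plane body (throat) at about (197,234), the offcut at (146,223), and the board at about (310,215). The fence is at (292,215), the end stop at (310,185), the pivot near (327,215) and the grip near (346,195). Green and yellow decoys are also there.

```bash
cat > h.py <<'E'
import numpy as np, cv2
from scipy.spatial.transform import Rotation as Ro
from bench import bot, solve_ik, imaging
class Cam:
    def __init__(s,n):
        m=imaging.camera_model(n); s.K=m["K"]; s.D=np.array([m["k1"],0,0,0,0.]); s.p=m["position"]
        s.R=Ro.from_euler("xyz",m["rotation"]).as_matrix()@np.diag([1,-1,-1])  # cv cam -> world
    def proj(s,P):
        P=np.atleast_2d(np.array(P,float)); r=cv2.Rodrigues(s.R.T)[0]
        return cv2.projectPoints(P,r,-s.R.T@s.p,s.K,s.D)[0][:,0]
    def ray(s,uv,z):
        uv=np.array(uv,float).reshape(-1,1,2)
        d=cv2.undistortPoints(uv,s.K,s.D)[:,0]; d=np.c_[d,np.ones(len(d))]@s.R.T
        return s.p+d*((z-s.p[2])/d[:,2])[:,None]
E
python3 - <<'E'
from h import *
t,s=Cam("top"),Cam("scene")
print(t.proj([[0,0,0],[134,533,208]]),s.proj([[0,0,0],[134,533,208]]))
print(t.ray([[270,167],[360,178],[351,262],[260,253]],18))
print(t.ray([[197,234],[146,223]],55), s.ray([[349,225]],28))
a=cv2.imread("pics/top0.png");cv2.imwrite("pics/c1.png",cv2.resize(a[155:315,125:375],None,fx=3.2,fy=3.2,interpolation=2))
b=cv2.imread("pics/scene0.png");cv2.imwrite("pics/c2.png",cv2.resize(b[155:275,170:420],None,fx=3.2,fy=3.2,interpolation=2))
E
```

```text
[[260.16991799 396.23433794]
 [ 43.02260113 361.59676654]] [[337.74319254 121.33391051]
 [505.56855741 142.34776848]]
[[ 664.66173654  -39.998801     18.        ]
 [ 626.44889424 -307.50209064   18.        ]
 [ 378.28566415 -269.40962152   18.        ]
 [ 409.66841016   -6.69815733   18.        ]]
[[464.2708612  169.81738681  55.        ]
 [498.3209446  317.79728004  55.        ]] [[461.47843793 180.47046719  28.        ]]
```

View pics/c1.png

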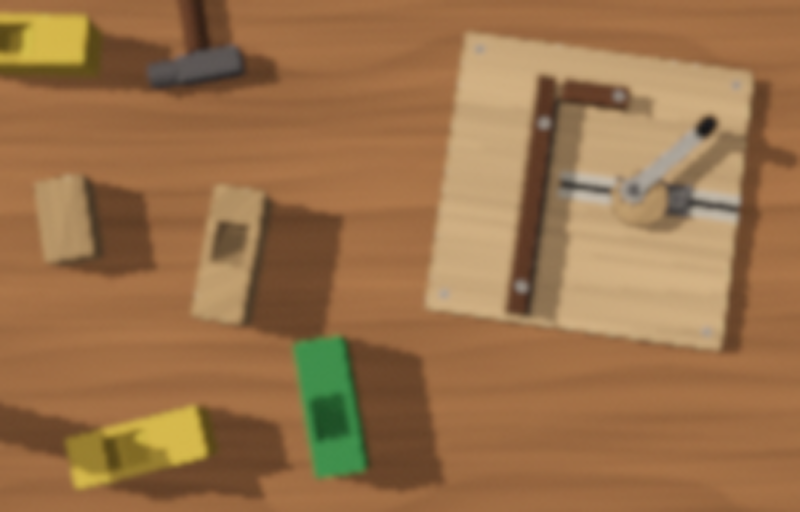

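View pics/c2.png

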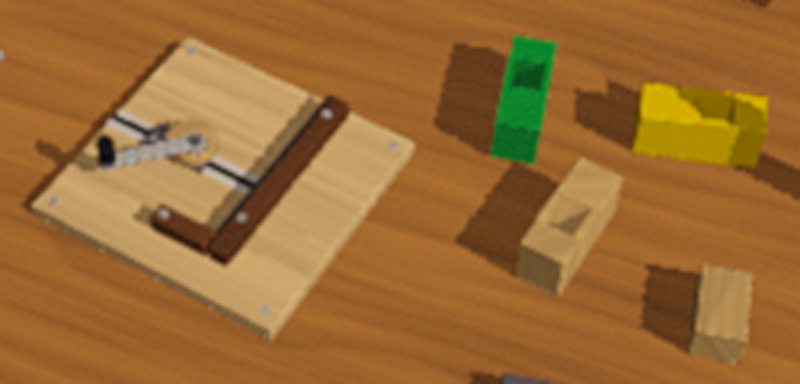

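The crops show the board corners clearly, at crop px (468,33), (753,73), (722,351) and (427,308). The plane body's top face runs from (216,186) to (243,325). The grip is at about (707,126) and the pivot bolt at (633,188). Next I'll segment for precise poses.

```bash
cat > seg.py <<'E'
from h import *
np.set_printoptions(precision=1,suppress=True)
t,s=Cam("top"),Cam("scene")
out=[]
for n,c,seedB,seedP in (("top",t,(285,250),(193,248)),("scene",s,(255,245),(342,238))):
    im=cv2.imread(f"pics/{n}0.png"); big=cv2.resize(im,None,fx=4,fy=4,interpolation=2)
    hsv=cv2.cvtColor(big,cv2.COLOR_BGR2HSV)
    for k in ((seedP),(seedB),(230,330)): print(n,k,hsv[k[1]*4,k[0]*4])
    m=((hsv[...,1]<128)&(hsv[...,2]>85)).astype(np.uint8)
    cv2.imwrite(f"pics/m_{n}.png",m*255)
    cs=cv2.findContours(m,cv2.RETR_EXTERNAL,cv2.CHAIN_APPROX_NONE)[0]
    for name,seed,z in (("board",seedB,18),("plane",seedP,55)):
        for q in cs:
            if cv2.contourArea(q)>800 and cv2.pointPolygonTest(q,(seed[0]*4.,seed[1]*4.),False)>0:
                h=cv2.convexHull(q); a=cv2.approxPolyDP(h,10,True)[:,0]
                uv=(a+.5)/4-.5; print(n,name,cv2.contourArea(q)); print(np.c_[uv,c.ray(uv,z)])
E
python3 seg.py
```

```text
top (193, 248) [ 17 108 192]
top (285, 250) [ 11 147  97]
top (230, 330) [ 13 149 151]
top board 132467.0
[[ 269.6  165.1  670.4  -39.    18. ]
 [ 359.6  177.4  628.4 -306.5   18. ]
 [ 349.4  264.1  372.3 -264.4   18. ]
 [ 257.1  250.6  416.7    1.5   18. ]]
top plane 11842.0
[[192.6 212.1 527.2 182.9  55. ]
 [206.6 214.4 519.9 142.6  55. ]
 [208.1 217.9 509.8 138.2  55. ]
 [199.6 255.9 402.3 162.1  55. ]
 [184.4 252.4 412.8 205.5  55. ]]
scene (342, 238) [ 16 143 105]
scene (255, 245) [ 18 121 205]
scene (230, 330) [ 14 183 155]
scene board 71981.5
[[ 229.1  167.4  376.6 -257.8   18. ]
 [ 298.9  199.4  417.3    4.    18. ]
 [ 253.4  259.4  678.   -37.8   18. ]
 [ 179.9  218.6  628.5 -303.6   18. ]]
```

```bash
cat > seg2.py <<'E'
from h import *
np.set_printoptions(precision=1,suppress=True)
t,s=Cam("top"),Cam("scene")
for n,c,sd in (("top",t,dict(board=(285,250),plane=(193,248))),("scene",s,dict(board=(255,245),plane=(352,212)))):
    big=cv2.resize(cv2.imread(f"pics/{n}0.png"),None,fx=4,fy=4,interpolation=2); hsv=cv2.cvtColor(big,cv2.COLOR_BGR2HSV)
    for name,z,smax,vmin in (("board",18,132,90),("plane",55,130,140),("plane",55,130,160),("plane",55,140,150)):
        m=((hsv[...,1]<smax)&(hsv[...,2]>vmin)).astype(np.uint8)
        for q in cv2.findContours(m,0,1)[0]:
            if cv2.contourArea(q)>800 and cv2.pointPolygonTest(q,tuple(4.*v for v in sd[name]),True)>-12:
                uv=(cv2.convexHull(q)[:,0]+.5)/4-.5
                r=cv2.minAreaRect(c.ray(uv,z)[:,:2].astype(np.float32)); print(n,name,smax,vmin,np.array(r[0]),np.array(r[1]),round(r[2],1))
f=lambda u,v:[(u+.5)/3.2-.5,(v+.5)/3.2-.5]
o=np.array([125,155]);o2=np.array([170,155])
print("pivot",t.ray(f(633,188)+o,45),"grip",t.ray(f(708,124)+o,74))
print("scene pivot",s.ray(f(197,142)+o2,45),"grip",s.ray(f(105,143)+o2,74))
E
python3 seg2.py
```

```text
top board 132 90 [ 522.2 -153.9] [278.6 266.7] 80.8
top plane 130 140 [464.9 174. ] [ 48. 124.] 79.4
top plane 130 160 [465.3 174.6] [ 46.7 123.5] 79.3
top plane 140 150 [465.3 175.4] [ 49.6 127.4] 79.3
scene board 132 90 [ 526.4 -150.6] [279.2 268.9] 80.9
scene plane 140 150 [478.8 179.2] [ 54.7 145.8] 79.9
pivot [[ 517.9 -188.2   45. ]] grip [[ 569.4 -253.3   74. ]]
scene pivot [[ 517.8 -181.8   45. ]] grip [[ 573.5 -248.7   74. ]]
```

```bash
cat >> h.py <<'E'
np.set_printoptions(precision=2,suppress=True)
YB=np.deg2rad(-9.2); CB=np.array([524.,-152.])
def bw(x,y): c,s=np.cos(YB),np.sin(YB); return CB+[c*x-s*y,s*x+c*y]
def wb(p): c,s=np.cos(YB),np.sin(YB); d=np.array(p[:2])-CB; return np.array([c*d[0]+s*d[1],-s*d[0]+c*d[1]])
def st(l=""):
    g=bot.get_state(); print(l,"t",round(g["t"],2),"tcp",g["tcp_pos"],"board",wb(g["tcp_pos"]),"F",g["contact_force"],"open",round(g["opening"],3),"T",g["wrist_torque"]); return g
E
python3 - <<'E'
from h import *
yp=np.pi+np.deg2rad(-10.6); O=[np.pi,0,yp]
Ob=[np.pi,0,np.pi+YB]
p=np.array([465,174.5])
print(solve_ik([*bw(11,13.5),120],Ob))
bot.move_ptp([*p,110],O); bot.movel([*p,30]); st("down")
bot.grip(0,60); st("grip")
bot.movel([*p,115]); st("lift")
bot.move_ptp([*bw(9,13),115],Ob); st("over")
cv2.imwrite("pics/s1.png",imaging.capture("scene")[80:330,120:470])
E
```

```text
[-0.39  0.41 -0.31  0.85  0.   -0.23]
down t 2.59 tcp [465.28 174.96  30.44] board [-110.24  313.36] F [-0.37  0.3   0.52] open 1.0 T [ 0.   -0.06 -0.04]
grip t 3.36 tcp [465.16 174.62  30.21] board [-110.3   313.01] F [ 0.06 -0.15  0.49] open 0.001 T [-0.01 -0.02 -0.06]
lift t 4.08 tcp [464.44 174.47 114.29] board [-110.99  312.75] F [-0.42  0.15 -0.16] open -0.001 T [ 0.05  0.04 -0.03]
over t 5.3 tcp [ 534.59 -139.44  114.59] board [ 8.45 14.09] F [-0.51 -0.53 -0.33] open -0.002 T [ 0.03  0.02 -0.01]
```

View pics/s1.png

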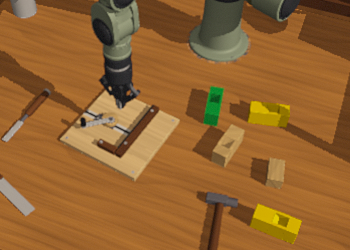

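The gripper closed on nothing (opening 0). The plane body still lies at about (348,225) full px, and the gripper tip is at about (242,183). I'll check what the cameras say about the tip against the reported TCP.

Run:
```python
from h import *
t,s=Cam("top"),Cam("scene")
g=st()
print("proj scene",s.proj([g["tcp_pos"]]),"top",t.proj([g["tcp_pos"]]))
print("plane corners z0/55 scene",s.proj([[465,174.5,0],[465,174.5,55]]),t.proj([[465,174.5,0],[465,174.5,55]]))
bot.dwell(1); st()
a=imaging.capture("top")[140:290,150:400];b=imaging.capture("scene")[130:280,200:450]
cv2.imwrite("pics/ts.png",np.hstack([cv2.resize(x,(400,240),interpolation=2) for x in(a,b)]))
```

```text
t 5.35 tcp [ 534.72 -139.16  114.74] board [ 8.53 14.39] F [ 1.15 -0.3   0.52] open 0.003 T [ 0.05 -0.03 -0.02]
proj scene [[240.58 192.08]] top [[307.02 203.79]]
plane corners z0/55 scene [[345.65 230.81]
 [347.82 219.74]] [[198.83 235.64]
 [195.36 233.77]]
 t 6.35 tcp [ 534.94 -140.64  114.98] board [ 8.99 12.96] F [ 0.01 -0.04  0.85] open -0.0 T [ 0.01  0.03 -0.02]
```

View pics/ts.png

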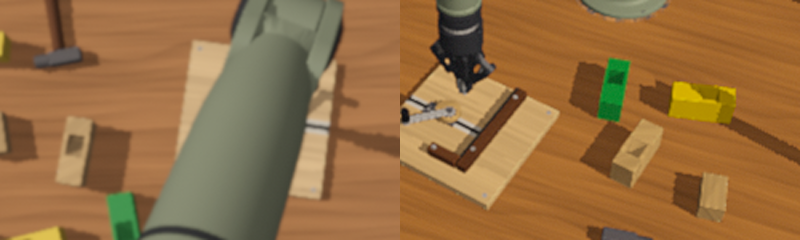

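Run:
```python
from h import *
s=Cam("scene")
g=st()
for z in (115,125,135,145): print(z,s.proj([[*g["tcp_pos"][:2],z]]))
A=imaging.capture("scene")[140:210,195:285]
bot.grip(1); st("opened")
B=imaging.capture("scene")[140:210,195:285]
f=lambda x:cv2.resize(x,(396,308),interpolation=2)
cv2.imwrite("pics/g.png",np.hstack([f(A),f(B)]))
```

```text
t 6.45 tcp [ 534.97 -140.65  115.01] board [ 9.01 12.96] F [ 0.9   0.   -0.73] open 0.002 T [ 0.04 -0.02 -0.05]
115 [[240.07 191.93]]
125 [[239.92 189.69]]
135 [[239.77 187.42]]
145 [[239.62 185.12]]
opened t 7.28 tcp [ 534.98 -140.61  115.02] board [ 9.02 13.  ] F [ 0.96  0.09 -0.74] open 1.001 T [-0.03  0.05  0.  ]
```

View pics/g.png

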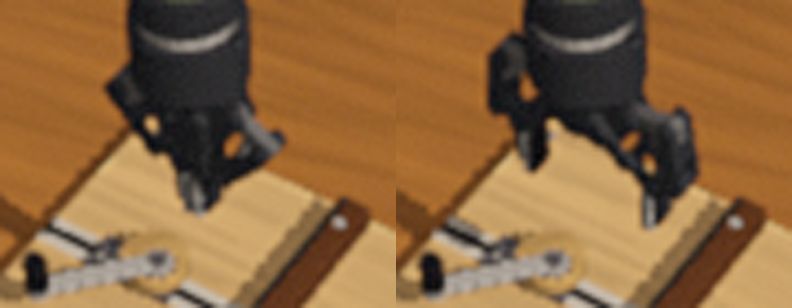

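Projected against the image, the shut tip sits about 15 mm higher than the reported TCP. I'll probe the bare bench to measure that offset.

Run:
```python
from h import *
s,t=Cam("scene"),Cam("top")
O=[np.pi,0,np.pi+YB]
bot.grip(0,40)
bot.move_ptp([420,80,60],O); st()
print(bot.movel([420,80,-25],max_speed=30,threshold=4)); g=st("touch")
print(s.proj([[420,80,0]]),t.proj([[420,80,0]]))
A=imaging.capture("scene"); B=imaging.capture("top")
u,v=s.proj([[420,80,0]])[0].astype(int)
C=cv2.resize(A[v-45:v+25,u-50:u+50],(400,280),interpolation=2)
u,v=t.proj([[420,80,0]])[0].astype(int); 
D=cv2.resize(B[v-35:v+35,u-50:u+50],(400,280),interpolation=2)
cv2.imwrite("pics/touch.png",np.hstack([C,D]))
bot.movel([420,80,60])
```

```text
t 9.1 tcp [421.78  79.49  60.57] board [-137.91  212.17] F [ 0.25 -0.25  0.05] open -0.006 T [-0.03 -0.05 -0.03]
True
touch t 11.63 tcp [420.02  80.   -23.17] board [-139.73  212.39] F [-0.39 -0.66  5.29] open -0.0 T [ 0.03  0.14 -0.05]
[[321.02 210.82]] [[230.7  250.33]]
```

View pics/touch.png

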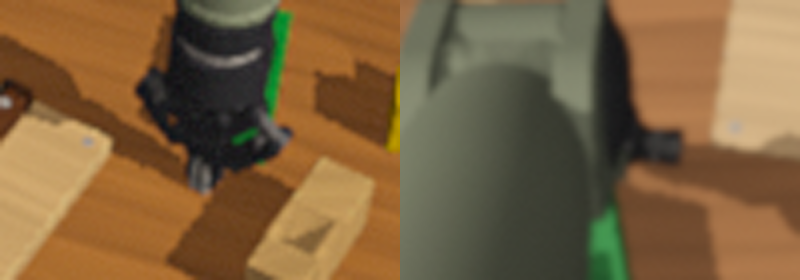

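The bench contact came at a reported z of −23 mm, with the tip visibly on the bench at the expected xy. So the fingertips really end about 23 mm short of the reported TCP. I'll compensate and grasp again.

```bash
echo 'DZ=-23.' >> h.py
python3 - <<'E'
from h import *
O=[np.pi,0,np.pi+np.deg2rad(-10.6)]; Ob=[np.pi,0,np.pi+YB]
p=np.array([465,174.5])
bot.grip(1); bot.move_ptp([*p,80],O)
print(bot.movel([*p,27+DZ],max_speed=80,threshold=8)); st("down")
bot.grip(0,60); g=st("grip")
if g["opening"]>0.2:
    bot.movel([*p,100+DZ]); st("lift")
    bot.move_ptp([*bw(9,13),100+DZ],Ob); st("over")
A=imaging.capture("scene")[120:290,200:400]
cv2.imwrite("pics/s2.png",cv2.resize(A,None,fx=3,fy=3,interpolation=2))
E
```

```text
False
down t 14.83 tcp [465.47 174.58   4.41] board [-109.99  313.02] F [ 0.3  -0.12  0.06] open 1.003 T [-0.04  0.03 -0.  ]
grip t 15.29 tcp [465.53 174.79   4.63] board [-109.97  313.24] F [-1.27 -0.13  5.02] open 0.518 T [0.12 0.24 0.08]
lift t 15.93 tcp [464.36 174.31  76.31] board [-111.05  312.58] F [-0.65 -0.1  -1.98] open 0.515 T [-0.08 -0.01  0.01]
over t 17.15 tcp [ 534.47 -139.31   76.5 ] board [ 8.31 14.2 ] F [-0.36  0.2  -2.08] open 0.515 T [-0.02 -0.01  0.  ]
```

View pics/s2.png

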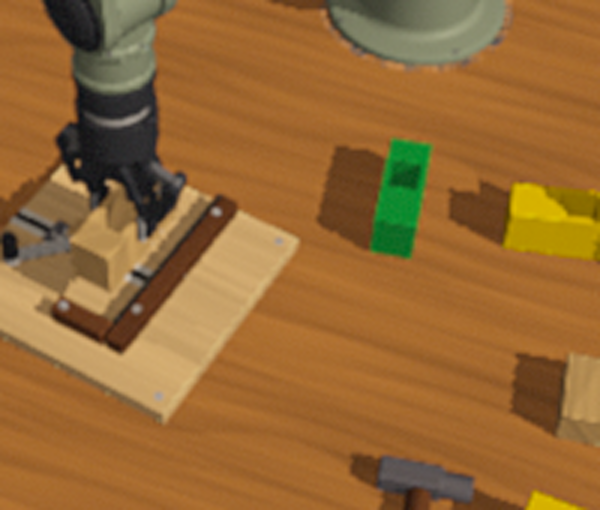

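The plane body is held (opening 0.515 ≈ 44 mm, weight ≈ 2 N) above the board, inside the fence. Next I'll lower it, then push it home.

Run:
```python
from h import *
Ob=[np.pi,0,np.pi+YB]
bot.dwell(.3); st("hover")
print(bot.movel([*bw(9,13),35],max_speed=60,threshold=6))
print(bot.movel([*bw(9,13),17],max_speed=15,threshold=4)); g=st("touch board")
z=g["tcp_pos"][2]+0.5
bot.movel([*bw(9,13),z],max_speed=20)
print(bot.movel([*bw(9,27),z],max_speed=15,threshold=8)); g=st("fence")
b=wb(g["tcp_pos"]); 
print(bot.movel([*bw(b[0]+18,b[1]-0.3),z],max_speed=15,threshold=8)); st("stop")
```

```text
hover t 17.5 tcp [ 535.12 -139.85   77.11] board [ 9.04 13.77] F [-0.11  0.14 -2.16] open 0.517 T [ 0.03 -0.01 -0.04]
False
True
touch board t 19.17 tcp [ 534.83 -140.57   22.65] board [ 8.87 13.02] F [-1.03 -0.32  4.87] open 0.516 T [0.03 0.02 0.  ]
True
fence t 19.99 tcp [ 535.3  -135.86   22.85] board [ 8.57 17.74] F [-1.38 -2.64  2.36] open 0.514 T [-0.47 -0.2  -0.07]
True
stop t 20.36 tcp [ 535.24 -135.87   22.83] board [ 8.52 17.72] F [-1.73 -0.22  3.24] open 0.513 T [ 0.01 -0.12  0.  ]
```

Run:
```python
from h import *
bot.dwell(.3); g=st("now"); b=wb(g["tcp_pos"]); z=g["tcp_pos"][2]+.3
bot.movel([*bw(b[0],b[1]-.8),z],max_speed=10); bot.dwell(.2); st("relieved")
print(bot.movel([*bw(b[0]+18,b[1]-.8),z],max_speed=20,threshold=8)); g=st("stop"); bot.dwell(.3); g=st("stop2")
b=wb(g["tcp_pos"])
print(bot.movel([*bw(b[0],b[1]+10),z],max_speed=15,threshold=9)); st("fence"); bot.dwell(.3); st("fence2")
```

```text
now t 20.66 tcp [ 535.21 -135.89   22.79] board [ 8.49 17.7 ] F [-0.13 -0.21  6.2 ] open 0.515 T [ 0.22 -0.19  0.06]
relieved t 21.11 tcp [ 535.13 -136.25   22.98] board [ 8.47 17.33] F [0.23 1.23 1.42] open 0.516 T [ 0.49 -0.37  0.08]
True
stop t 21.42 tcp [ 535.12 -136.19   23.03] board [ 8.45 17.38] F [-0.95  0.3   4.26] open 0.518 T [ 0.1  -0.14  0.02]
stop2 t 21.72 tcp [ 535.07 -136.18   22.97] board [ 8.4  17.39] F [-2.42 -1.53  5.07] open 0.515 T [-0.19 -0.08 -0.05]
True
fence t 22.08 tcp [ 535.18 -135.75   23.2 ] board [ 8.44 17.82] F [-1.96 -1.22  3.4 ] open 0.517 T [-0.3  -0.12 -0.  ]
fence2 t 22.38 tcp [ 535.17 -135.72   23.17] board [ 8.43 17.86] F [-2.11 -2.02  3.36] open 0.516 T [-0.4 -0.1 -0. ]
```

Run:
```python
from h import *
g=st(); b=wb(g["tcp_pos"])
bot.movel([*bw(b[0],b[1]-1.5),26],max_speed=15); bot.dwell(.3); st("raised")
print(bot.movel([*bw(b[0]+15,b[1]-1.5),26],max_speed=20,threshold=12)); g=st("stop"); bot.dwell(.3); g=st("stop2")
A=imaging.capture("scene")[150:260,185:325]
cv2.imwrite("pics/s3.png",cv2.resize(A,None,fx=5,fy=5,interpolation=2))
```

```text
t 22.38 tcp [ 535.17 -135.72   23.17] board [ 8.43 17.86] F [-2.11 -2.02  3.36] open 0.516 T [-0.4 -0.1 -0. ]
raised t 23.06 tcp [ 534.82 -137.07   25.87] board [ 8.29 16.47] F [-0.15 -0.03 -2.15] open 0.516 T [ 0.01 -0.   -0.03]
True
stop t 23.55 tcp [ 539.58 -137.67   25.  ] board [13.08 16.63] F [-0.6   0.02 -2.61] open 0.512 T [ 0.03 -0.04  0.02]
stop2 t 23.85 tcp [ 538.68 -137.41   24.42] board [12.16 16.75] F [ 0.42  0.1  -2.22] open 0.516 T [ 0.05  0.   -0.01]
```

View pics/s3.png

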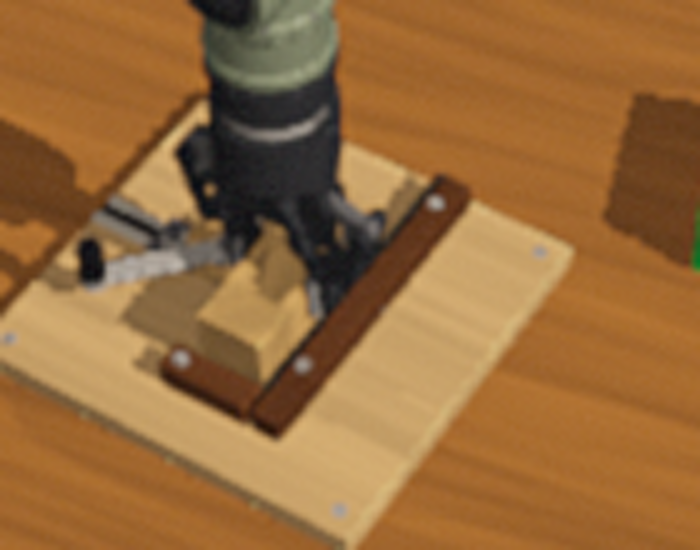

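Run:
```python
from h import *
g=bot.get_state(); b=wb(g["tcp_pos"]); 
r=bot.movel([*bw(b[0]+8,b[1]),25],max_speed=8,threshold=12); g=st(f"stop {r}"); bot.dwell(.3); g=st("stop2")
b=wb(g["tcp_pos"])
r=bot.movel([*bw(b[0]+2,b[1]),24.2],max_speed=8); bot.dwell(.3); st("step +2")
```

```text
stop True t 24.55 tcp [ 539.89 -137.52   24.08] board [13.37 16.83] F [-0.39 -0.7   1.68] open 0.514 T [ 0.01 -0.21 -0.03]
stop2 t 24.85 tcp [ 539.74 -137.52   23.93] board [13.22 16.81] F [ 0.54 -1.61  4.1 ] open 0.512 T [-0.15 -0.57 -0.1 ]
step +2 t 25.72 tcp [ 539.83 -137.52   24.19] board [13.31 16.83] F [-4.13 -0.62  7.75] open 0.517 T [ 0.02  0.48 -0.06]
```

Run:
```python
from h import *
g=bot.get_state(); b=wb(g["tcp_pos"])
print(bot.movel([*bw(b[0]-.5,b[1]),20],max_speed=10,threshold=6)); st("down")
print(bot.movel([*bw(b[0]-.5,b[1]+6),23],max_speed=10,threshold=9)); g=st("fence")
b=wb(g["tcp_pos"]); bot.grip(.62); st("released")
bot.movel([*bw(b[0],b[1]),75+20+DZ],max_speed=100)
Ob=[np.pi,0,np.pi+YB]
bot.move_ptp([*bw(-75,16),90+DZ],Ob); bot.grip(0,40)
bot.movel([*bw(-75,16),31+DZ],max_speed=100,threshold=8)
bot.dwell(.2);st("behind")
r=bot.movel([*bw(-40,16),31+DZ],max_speed=15,threshold=5); g=st(f"push {r}"); bot.dwell(.2); st("hold")
```

```text
True
down t 25.98 tcp [ 539.86 -137.56   24.2 ] board [13.34 16.79] F [-0.6  -0.93  5.45] open 0.517 T [ 0.09 -0.16  0.03]
True
fence t 26.44 tcp [ 539.98 -136.84   24.32] board [13.35 17.52] F [-1.48 -1.21  3.91] open 0.524 T [-0.08 -0.11 -0.01]
released t 26.7 tcp [ 539.74 -136.56   23.74] board [13.06 17.76] F [-0.13  0.42 -0.15] open 0.619 T [-0.07  0.02  0.01]
behind t 29.27 tcp [ 453.12 -124.47    8.64] board [-74.36  15.84] F [-0.54 -0.04 -0.06] open -0.005 T [ 0.    0.01 -0.04]
push True t 30.51 tcp [ 467.67 -126.52    7.41] board [-59.68  16.14] F [0.24 0.61 0.06] open -0.004 T [-0.01  0.   -0.06]
hold t 30.71 tcp [ 467.14 -126.32    7.14] board [-60.23  16.26] F [-1.    0.8  -0.55] open -0.0 T [ 0.01 -0.02  0.02]
```

Run:
```python
from h import *
g=bot.get_state(); x=wb(g["tcp_pos"])[0]; c=np.array([np.cos(YB),np.sin(YB)])
for i in range(16):
    x+=.6; bot.movel([*bw(x,16.2),31+DZ],max_speed=10); bot.dwell(.1)
    g=bot.get_state(); f=g["contact_force"][:2]@c; print(round(x,2),wb(g["tcp_pos"])[0].round(2),f.round(2),g["tcp_pos"][2].round(1))
    if f<-6: break
g=bot.get_state(); print("t",g["t"])
```

```text
-59.63 -59.88 -1.18 7.9
-59.03 -59.56 -2.87 7.9
-58.43 -59.22 -5.52 7.8
-57.83 -58.63 -6.32 7.9
t 32.1083
```

Run:
```python
from h import *
x=-57.83; c=np.array([np.cos(YB),np.sin(YB)])
for i in range(10):
    x+=.6; bot.movel([*bw(x,16.2),31+DZ],max_speed=10); bot.dwell(.1)
    g=bot.get_state(); f=g["contact_force"][:2]@c; print(round(x,2),wb(g["tcp_pos"])[0].round(2),f.round(2),g["contact_force"].round(1))
    if f<-14: break
bot.movel([*bw(-75,16.2),31+DZ],max_speed=60)
bot.movel([*bw(-75,16.2),130],max_speed=150)
bot.move_ptp([330,-420,150],[np.pi,0,np.pi+YB]); st()
cv2.imwrite("pics/top4.png",imaging.capture("top")); cv2.imwrite("pics/scene4.png",imaging.capture("scene"))
a=cv2.imread("pics/top4.png")[160:270,255:365]; b=cv2.imread("pics/scene4.png")[155:265,175:305]
cv2.imwrite("pics/v4.png",np.hstack([cv2.resize(a,(400,400),interpolation=2),cv2.resize(b,(400,400),interpolation=2)]))
```

```text
-57.23 -58.69 -8.29 [-8.1  1.7  4. ]
-56.63 -58.73 -10.38 [-10.4   0.5   5.7]
-56.03 -58.81 -10.97 [-11.    0.9   8.2]
-55.43 -58.85 -12.58 [-12.7   0.5   9.6]
-54.83 -58.93 -13.96 [-14.    1.1  11.1]
-54.23 -58.94 -15.88 [-16.    0.7  13.5]
 t 36.89 tcp [ 330.36 -418.85  149.58] board [-148.49 -294.37] F [ 0.23 -1.12  0.16] open 0.0 T [ 0.01  0.   -0.01]
```

View pics/v4.png

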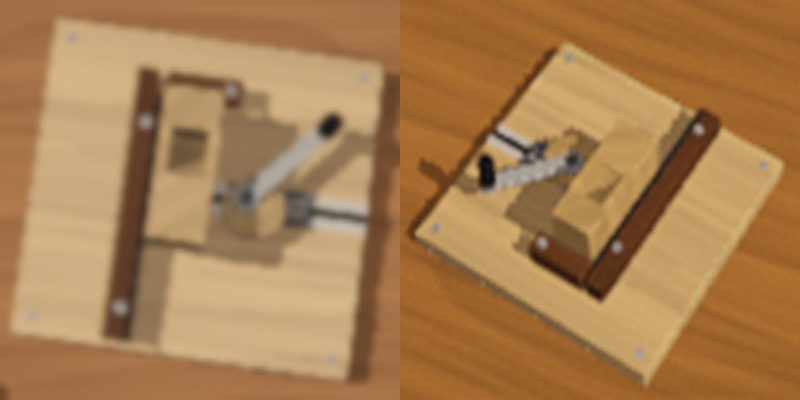

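The view shows the plane body flat in the corner, along the fence and at the end stop, with the clamp disc clear of it. The x push was rigid up to 16 N. Next I'll cage the grip loosely between the fingers and swing it clockwise in steps while watching the tangential force.

```bash
cat > swing.py <<'E'
from h import *
PV=np.array([518.,-185.]); Z=48+DZ
def pose(phi): return [*(PV+85*np.array([np.cos(phi),np.sin(phi)])),Z],[np.pi,0,np.pi+phi]
def ft(phi,n=5):
    F=[]
    for _ in range(n): bot.dwell(.02); F.append(bot.get_state()["contact_force"])
    F=np.mean(F,0); tg=np.array([np.sin(phi),-np.cos(phi)])  # clockwise tangent
    return -F[:2]@tg, F
E
python3 - <<'E'
from swing import *
phi=np.deg2rad(-51); q,o=pose(phi)
e,eo=pose(phi-np.deg2rad(130)); print(solve_ik(q,o),solve_ik(e,eo))
bot.grip(.5,20); bot.move_ptp([*q[:2],120],o); 
print(bot.movel(q,max_speed=80,threshold=6)); st("down"); 
bot.grip(.3); bot.dwell(.1); st("caged"); print(ft(phi))
E
```

```text
[-0.53  0.63 -0.21  0.73  0.    0.36] [-0.56  0.4  -0.63  0.54  0.    2.6 ]
False
down t 39.94 tcp [ 571.98 -251.32   25.64] board [ 63.24 -90.38] F [-0.03 -0.15  0.2 ] open 0.503 T [ 0.04 -0.04  0.01]
caged t 40.35 tcp [ 571.55 -251.09   25.13] board [ 62.78 -90.21] F [1.05 0.58 0.85] open 0.3 T [0.02 0.02 0.01]
(np.float64(-0.136894300778253), array([ 0.04, -0.27,  0.21]))
```

```bash
cat > run.py <<'E'
from swing import *
import json,sys
a=0.; base=[]; rise=0
while a<135 :
    d=4 if a<36 else (2 if rise<1.2 else .8)
    a+=d; phi=np.deg2rad(-51-a); q,o=pose(phi)
    bot.movel(q,o,max_speed=40)
    f,F=ft(phi,3)
    if 10<a<=36: base.append(f)
    b=np.median(base) if base else 3.; rise=f-b
    t=bot.get_state()
    lag=np.rad2deg(np.arctan2(*(t["tcp_pos"][:2]-PV)[::-1]))
    print(round(a,1),"f",f.round(2),"rise",rise.round(2),"F",F,"ang",lag.round(1),"t",round(t["t"],1))
    if rise>4.2 or t["t"]>64: break
json.dump([a,float(b)],open("sw.json","w"))
E
python3 run.py
```

```text
4.0 f -0.15 rise -3.15 F [-0.29  0.15  0.34] ang -55.0 t 40.8
8.0 f 1.85 rise -1.15 F [ 1.41  1.24 -0.74] ang -58.7 t 41.1
12.0 f 1.54 rise 0.0 F [ 1.78 -0.1  -1.1 ] ang -62.9 t 41.5
16.0 f 1.5 rise -0.02 F [ 1.75 -0.31 -0.59] ang -67.0 t 41.8
20.0 f 1.46 rise -0.04 F [ 1.85 -0.9  -0.09] ang -71.0 t 42.2
24.0 f 1.78 rise 0.26 F [ 1.96 -0.42  0.26] ang -75.0 t 42.5
28.0 f 2.29 rise 0.75 F [ 2.38 -0.28  0.44] ang -79.0 t 42.9
32.0 f 1.62 rise 0.04 F [ 1.75 -0.92  0.55] ang -83.0 t 43.2
36.0 f 1.78 rise 0.16 F [ 1.85 -1.26  0.03] ang -87.1 t 43.6
38.0 f 2.33 rise 0.71 F [ 2.35 -1.2   0.45] ang -88.9 t 43.9
40.0 f 3.22 rise 1.59 F [ 3.19 -1.43  0.19] ang -91.0 t 44.2
40.8 f 3.89 rise 2.27 F [ 3.87 -0.9   0.39] ang -91.7 t 44.5
41.6 f 4.09 rise 2.47 F [ 4.03 -1.4  -0.25] ang -92.6 t 44.8
42.4 f 2.71 rise 1.09 F [ 2.65 -1.09  0.27] ang -93.5 t 45.1
44.4 f 2.1 rise 0.47 F [ 1.97 -1.41  1.24] ang -95.7 t 45.4
46.4 f 1.97 rise 0.35 F [ 1.69 -2.32  0.48] ang -97.6 t 45.7
48.4 f 2.24 rise 0.61 F [ 1.98 -1.76 -0.11] ang -99.5 t 46.0
50.4 f 2.0 rise 0.38 F [ 1.58 -2.28 -0.21] ang -101.5 t 46.3
52
[... 780 characters left out ...]
8] ang -127.5 t 50.2
78.4 f 1.79 rise 0.17 F [ 0.65 -2.04  0.84] ang -129.5 t 50.5
80.4 f 1.83 rise 0.21 F [ 1.04 -1.59  1.33] ang -131.5 t 50.8
82.4 f 1.95 rise 0.33 F [ 1.   -1.79  1.17] ang -133.5 t 51.1
84.4 f 2.2 rise 0.58 F [ 1.44 -1.68  0.72] ang -135.5 t 51.4
86.4 f 2.28 rise 0.66 F [ 0.93 -2.25  1.15] ang -137.5 t 51.7
88.4 f 2.21 rise 0.59 F [ 1.4  -1.72  0.65] ang -139.4 t 52.0
90.4 f 3.28 rise 1.66 F [ 1.85 -2.72  0.12] ang -141.3 t 52.3
91.2 f 4.63 rise 3.01 F [ 3.04 -3.5  -1.52] ang -141.8 t 52.6
92.0 f 5.61 rise 3.99 F [ 3.78 -4.18 -0.84] ang -142.5 t 52.9
92.8 f 5.7 rise 4.07 F [ 3.73 -4.33 -1.55] ang -143.2 t 53.2
93.6 f 6.14 rise 4.52 F [ 3.73 -4.88 -2.31] ang -143.9 t 53.5
```

Run:
```python
from swing import *
a=93.6
for i in range(4):
    a+=.7; phi=np.deg2rad(-51-a); q,o=pose(phi); bot.movel(q,o,max_speed=40); f,F=ft(phi,4)
    t=bot.get_state(); print(a,f.round(2),"ang",np.rad2deg(np.arctan2(*(t["tcp_pos"][:2]-PV)[::-1])).round(1),"t",round(t["t"],1))
    if f>7.2: break
```

```text
94.3 6.52 ang -144.5 t 53.8
95.0 6.81 ang -145.1 t 54.1
95.7 7.77 ang -145.6 t 54.4
```

Run:
```python
from swing import *
phi=np.deg2rad(-51-95.7+4.5); q,o=pose(phi); bot.movel(q,max_speed=40)
f,F=ft(phi,3); print("after backoff",f,F)
bot.grip(.5); bot.movel([*q[:2],130],max_speed=150)
bot.move_ptp([330,-420,150],[np.pi,0,np.pi+YB]); st()
cv2.imwrite("pics/top5.png",imaging.capture("top")); cv2.imwrite("pics/scene5.png",imaging.capture("scene"))
a=cv2.imread("pics/top5.png")[160:270,255:365]; b=cv2.imread("pics/scene5.png")[155:265,175:305]
cv2.imwrite("pics/v5.png",np.hstack([cv2.resize(a,(400,400),interpolation=2),cv2.resize(b,(400,400),interpolation=2)]))
# shift of the plane since picture 4
for n,(y,x,h,w) in dict(top=(180,290,50,24),scene=(185,220,50,60)).items():
    A,B=[cv2.cvtColor(cv2.imread(f"pics/{n}{k}.png"),cv2.COLOR_BGR2GRAY)[y:y+h,x:x+w].astype(np.float32) for k in(4,5)]
    print(n,cv2.phaseCorrelate(A,B))
```

```text
after backoff 0.15957272958162427 [-0.29 -0.43  0.15]
 t 58.35 tcp [ 330.06 -419.78  149.83] board [-148.63 -295.34] F [-0.65  0.06  0.41] open 0.502 T [-0.01 -0.01 -0.  ]
top ((-0.13154650285516034, -0.07507897297347554), 0.9697267297903697)
scene ((0.050881906292538304, 0.009210300935293958), 0.8687085490226746)
```

View pics/v5.png

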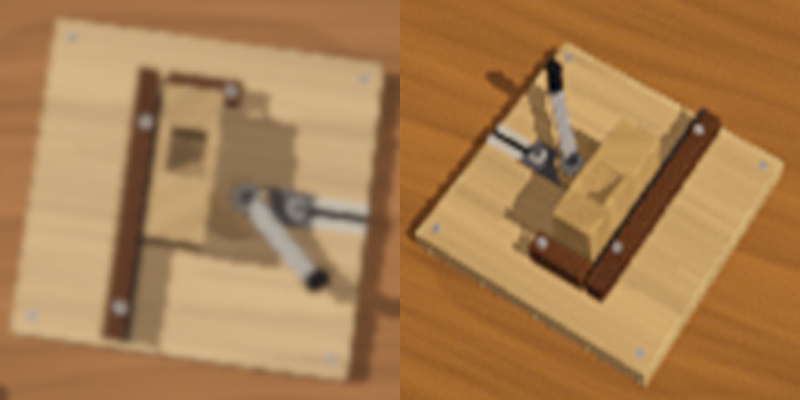

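```bash
python3 -c "
from bench import bot
print(bot.sign_off())"
```

```text
the job is handed in; nothing more can be done
None
```

I put the plane body into the corner of fence and end stop, closed the clamp on it, let go of everything and handed the job in at about 58 s. No verdict was reported, and I had no direct reading of the disc force or the exact pose.

**What I did**
- The first grasp closed on nothing. A touch on the bare bench showed the fingertips end about 23 mm short of the reported TCP, so I corrected for that and grasped again.
- I set the plane body on the board, pushed it against the fence while gripped, and released it. Then I pushed it home against the end stop with shut fingers.
- I swung the lever with the grip loosely caged between the fingers. The disc bore after about 90° of swing, and I stopped when the push had risen from about 2.1 N to 7.8 N, a rise of about 5.7 N.

**Last checks**
- **Seating:** the final pictures show the plane body flat in the corner. It moved less than about 0.5 mm while being clamped.
- **Clamp:** the lever stayed where I left it, and the tool force was about zero after backing off.
- **Bystanders:** I never came near the hammer, chisel or offcut. I did not measure their positions at the end.

**Where checks disagreed**
- **End stop position:** the felt end-stop contact came 2 to 3 mm short of what my camera estimate of the board predicted. I trusted the contact, because the push was rigid up to 16 N.
- **Early pushes:** several pushes tripped the force threshold early, and I repeated them.
- **Force bump in the swing:** there was a brief rise of about 2.5 N near 40°, which I took as stick-slip. It fell away before the real contact.

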